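# Stow the short bridge caul in the glue-up tray

## Robot

A 7-joint arm with a two-finger parallel gripper is mounted at the origin on a cart in front of the work surface, level with it; the furniture and walls round the work are solid. World frame = base frame: x ahead of the robot, y to its left, z up, the work surface at z = 0. Lengths are in m, angles in rad, forces in N, time in s.
With the tool pointing down it reaches from about 0.425 to 0.925 m from the base axis. Payload 6.8 kg.
Tool frame: the origin (TCP) lies on the centre line of the jaws, within the pads' length; the fingertips stand 8 mm ahead of it and the grasp point (between the pads) lies 11 mm behind it (r.finger_overhang is the distance from the TCP to the fingertips, in m); x points along the fingers, z is the direction in which the jaws open and shut, and the axes are right-handed (so a half turn about x gives the same grasp; the last joint's range is limited). The gripper opens to 85 mm and grips with 20 to 120 N. Pads are 22 mm wide; open, the fingers measure 114 mm over their backs; the gripper's body (76 mm by 85 mm) begins 54 mm behind the grasp point. The pads swing forward as they close: fully open they stand 13 mm farther back than shut.
Start: joints at [-1.377, 0.477, 0.022, 1.555, -0.011, 1.109, -0.083], TCP at [0.201, 0.645, 0.239] pointing down, gripper open.
Joint ranges: [-2.96, 2.96], [-0.34, 2.1], [-1.41, 1.46], [0.24, 2.44], [-1.37, 4.51], [0.17, 1.92], [-2.96, 2.96]. Speed limits (rad/s): [2.39, 2.39, 3.14, 3.14, 3.14, 3.14, 3.14].

## Interface

Orientations are given as a rotation vector (axis times angle).
In Python, from bench import r gives the robot as it stands. The module is installed in compiled form; this text tells all that it offers.
- The arm moves only by the tool play_rows, never from a script. Its argument "plan" is a list of rows, each a list of 5 numbers: the opening, from -1 (shut) to 1 (fully open), then the shift along the world's x, y, z in m, then the turn about the world's z in rad. A call has 1 to 10 rows; each row is the pose to reach, as a shift and turn from the pose commanded when the call began; what a row does not reach only later rows make up. A row lasts 1/10 s, in which the tool goes at most 50 mm and 8.59 degrees, less where a joint would pass 70% of its speed; a pose out of reach is approached as far as the arm can. A call with a gripper value outside its range is refused whole. The fingers move at their own pace and stop on an object; "force" is the grip in N (left out, the last holds). Time passes only in rows, so rows that repeat a pose let the fingers close. It gives the time, the measured TCP pose, the force and the opening at its end, in the units of the state.
- r.get_obs(): the state, without advancing time (a new reading comes with each control period).
- r.grab_frame(name): name is "scene" or "top" or "wrist"; returns a dict with "pixels" (420x560x3 uint8, blue, green, red), "z_map" (420x560 float32, m along the optical axis (not along the pixel's ray), 0 where there is no reading), "vfov" (degrees; the focal length in pixels is half the picture's height over the tangent of half this angle, whatever the lens; pixels are square), "cx", "cy" (the principal point, pixels), "D" ([k1, k2, p1, p2, k3] as OpenCV has them; the pictures are not rectified), "R" (3x3) and "t" (3): a world point X has camera coordinates R X + t; the wrist camera has in their place "tool_from_camera" (4x4, takes a point from camera to tool coordinates, whose origin is the TCP and whose axes are the tool frame's). Camera axes: x right, y down, z forward; pixel columns grow to the right and rows downward; lengths in m; the calibration is good to about 2 mm. A picture is of the moment at which its call begins: read the wrist's pose just before it.
- r.hand_in(): hands the job in, once; it reports no verdict.
Trained networks look in a picture, given as the dict that the camera call returned (one of the last four; its "shot" number tells which), for a name from the list of things; names that differ only in an ending like _2 or _b are one class to them, and where a whole thing is asked for, a point or a joint stands for the part that bears it (a point fixed in the world has none). Each returns a list of dicts, best first, with "conf" (0 to 1); they miss things now and then, are a little off and sometimes report something else, mostly with a low value. They report only what shows in the picture. A call takes as long as a camera call. They do not tell look-alikes from the thing itself.
- r.outline_of(picture, label): "mask" (420x560 bool, what is visible of it) and "bbox" ([left, top, right, bottom] as shares, 0 to 1, of the picture: columns of its width, rows of its height, round what is visible of it).
- r.pinpoint(picture, label): "position" ([column, row] as shares, 0 to 1, of the picture: columns of its width, rows of its height: a listed point, or the origin of a listed thing).
The state is a dict: "clock": time; "joints": joint angles; "qvel": joint speeds; "tau": joint torques, N m; "tcp_pos": TCP position; "orientation": TCP orientation; "contact_force": force on the tool from outside, world axes, zero at the start; "moment": the same for the moment, N m; "grip_width": finger opening in m.
Only numpy, scipy, OpenCV 4.12 (cv2) and the standard library are available. Lean on these libraries where they do the work, as an engineer would, in place of code of your own. Each camera call takes 0.05 s, during which the arm holds its last target.

## Task

Get the glue-up tray ready for a small bridge: the pine caul in the tray's wide lane lies in the way, so first slide it along the lane, without lifting it out, up against either end. Then lift the shorter of the two hanging bridge cauls clear over the upturned tip of its hook, without wrenching it, and set it down gently in the freed space, end to end with the pine caul, cork face down and flat on the lane's floor. Leave the longer caul hanging and the glue bottle standing.

Things in the scene. Friction and masses are not known exactly. Their poses are not given: they have to be found in the camera images.
- short_caul: Hung wooden caul, 34 mm thick (x), 120 long (y). Origin: centre of its cork underside. Bar 40 high; mid-top pad, 50 long in y, rises to z = 76. A 26 mm hanging hole along x, centre at z = 33; the 8 mm hook rod touches the hole's top at z = 46, so the 30 mm above the rod are free to grip across the thickness. -x points to the hook's tip. 0.2 kg.
- long_caul: The other hanging bridge caul, same shape and section but 180 mm long in y; stays on its hook. Origin: centre of its underside.
- rack: Fixed wooden rack, 105 x 430 mm, origin mid-underside. Rail 114 mm high, front face at x = 22; uprights 128 high at y = +-195. Two level 8 mm hook rods at y = +-100, axis at z = 90, run from the rail to x = -61, then turn up to a tip at x = -70, 10 mm above the rod's top. A caul comes off when raised 10 to 18 mm and drawn along -x past the tip.
- tray: Open wooden tray, fixed, 88 x 292 x 46 mm, long in y; origin mid-underside. Walls and floor 6 mm. A 39 mm high divider along y parts a wide lane (44 mm, -x side, nearer the robot) from a narrow one (26 mm, +x side, filled by a fixed maple caul on edge). 280 mm long inside.
- wide_lane (a point): Centre of the wide lane's floor, 6 mm above the bench; axes those of the tray. The lane reaches 22 mm either way in x, 140 mm either way in y; its side wall and the tray's ends rise 40 mm above this point.
- pine_caul: Plain pine bar lying flat and loose in the wide lane, 30 mm (x) x 140 mm (y) x 24 mm high, long side along the lane. Origin: centre of its underside. About 0.08 kg.
- glue_bottle: Upright squeeze bottle of wood glue, 43 x 60 x 170 mm, a bystander. Origin: centre of its underside.
Not all that is in view belongs to the job. What is shaped like the pine_caul but purple is not meant.

How it is judged:
By the outcome, as a careful person would: the job done as asked, in the order asked, and still so for the second after the job is handed in, with the robot touching nothing.
It also fails if it takes over 56 s, if anything falls off the work surface, if the arm or the gripper's body presses on something with over 40 N, if the wrist force passes 120 N, or if a joint passes its speed limit or range.

## Working session

There is one attempt and no reset: what is moved stays moved. The work goes in short steps, Python scripts to look and compute and a tool call to move; the robot and the scene stay as the last step left them, time stands still between calls to the robot, and variables do not carry over. Pictures are saved under pics/ and viewed, and the job is handed in when it is done.

Besides the shell and the picture viewer there is one more tool, called as name([rows], argument=value, ...), one row to a line, values as JSON. play_rows: Moves the arm, as the interface text tells. Its arguments: {"type":"object","properties":{"plan":{"type":"array","items":{"type":"array","items":{"type":"number"}}},"force":{"type":"number"}},"required":["plan"]}

```bash
mkdir -p pics
cat > h.py <<'E'
import numpy as np, cv2
from bench import r
def K(f):
    fl=210/np.tan(np.radians(f["vfov"])/2)
    return np.array([[fl,0,f["cx"]],[0,fl,f["cy"]],[0,0,1.]])
def pose_wrist(f,obs):
    T=np.eye(4);T[:3,:3]=cv2.Rodrigues(np.array(obs["orientation"],float))[0];T[:3,3]=obs["tcp_pos"]
    return T@np.array(f["tool_from_camera"])
def cam2world(f,obs=None):
    if "R" in f:
        T=np.eye(4);R=np.array(f["R"]);T[:3,:3]=R.T;T[:3,3]=-R.T@np.array(f["t"]);return T
    return pose_wrist(f,obs)
def ray(f,uv,obs=None):
    uv=np.array(uv,float).reshape(-1,1,2)
    n=cv2.undistortPoints(uv,K(f),np.array(f["D"],float)).reshape(-1,2)
    d=np.c_[n,np.ones(len(n))]; T=cam2world(f,obs)
    return T[:3,3], d@T[:3,:3].T
def cloud(f,obs=None,mask=None):
    z=f["z_map"]; m=z>0
    if mask is not None: m&=mask
    v,u=np.nonzero(m)
    o,d=ray(f,np.c_[u,v],obs)
    return o+d*z[v,u][:,None], np.c_[u,v]
def onz(f,uv,z,obs=None):
    o,d=ray(f,uv,obs); return o+d*((z-o[2])/d[:,2])[:,None]
def proj(f,P,obs=None):
    T=np.linalg.inv(cam2world(f,obs)); 
    p,_=cv2.projectPoints(np.array(P,float).reshape(-1,1,3),cv2.Rodrigues(T[:3,:3])[0],T[:3,3],K(f),np.array(f["D"],float)); return p.reshape(-1,2)
E
python3 - <<'E'
from h import *
import pickle
o=r.get_obs(); print(o, r.finger_overhang)
for n in ["scene","top","wrist"]:
    o=r.get_obs();f=r.grab_frame(n); cv2.imwrite(f"pics/{n}0.png",f["pixels"]); pickle.dump((f,o),open(f"{n}0.pkl","wb"))
    print(n,f["vfov"],f["D"],cam2world(f,o).round(3).tolist())
    for l in ["short_caul","long_caul","rack","tray","wide_lane","pine_caul","glue_bottle"]:
        a=[(round(x["conf"],2),(np.array(x["bbox"])*[560,420,560,420]).round().astype(int).tolist()) for x in r.outline_of(f,l)] if l!="wide_lane" else []
        b=[(round(x["conf"],2),(np.array(x["position"])*[560,420]).round(1).tolist()) for x in r.pinpoint(f,l)]
        print(l,a,b)
E
```

```text
{'clock': 0.0, 'joints': array([-1.37708706,  0.47780506,  0.02236897,  1.55645664, -0.01149297,
        1.10928779, -0.08309181]), 'qvel': array([ 2.91491630e-04, -1.27031585e-04,  8.20070890e-04, -1.02044389e-03,
       -2.21085301e-05,  1.08587024e-04, -7.34481302e-04]), 'tau': array([-9.55179858e-04, -5.96449149e+01,  1.60750654e+00, -2.81188291e+01,
        1.24793197e-02,  9.43943218e-03,  1.23641402e-05]), 'tcp_pos': array([0.20050362, 0.64392971, 0.23832075]), 'orientation': array([-0.98525841,  1.33840253,  0.9832571 ]), 'contact_force': array([ 0.39174065, -0.33729637,  0.51707112]), 'moment': array([ 0.01896699, -0.00420389,  0.04098977]), 'grip_width': 0.08561058026381069} 0.008
scene 57.4808484761366 [-0.04790255  0.          0.          0.          0.        ] [[0.418, -0.493, 0.763, -0.044], [-0.908, -0.248, 0.337, -0.439], [0.023, -0.834, -0.551, 0.532], [0.0, 0.0, 0.0, 1.0]]
short_caul [(0.87, [155, 154, 202, 193])] [(0.88, [180.3, 182.2])]
long_caul [(0.6, [218, 160, 293, 199])] [(0.57, [254.2, 192.8])]
rack [(0.58, [143, 134, 307, 220])] [(0.92, [223.5, 194.6])]
tr
[... 622 characters left out ...]
3, [237.2, 177.6])]
rack [(0.87, [103, 133, 290, 214])] [(0.81, [205.3, 180.8])]
tray [(0.76, [147, 236, 272, 275])] [(0.97, [212.9, 255.9])]
wide_lane [] [(0.9, [207.8, 265.9])]
pine_caul [(0.8, [168, 261, 225, 268]), (0.6, [307, 214, 360, 239]), (0.45, [382, 229, 419, 251])] [(0.74, [198.0, 266.5]), (0.65, [333.3, 229.0])]
glue_bottle [(0.86, [385, 230, 421, 246])] [(0.64, [395.5, 242.0])]
wrist 67.5551355408136 [-0.06541533  0.          0.          0.          0.        ] [[0.297, 0.919, 0.257, 0.134], [0.955, -0.287, -0.079, 0.665], [0.001, 0.269, -0.963, 0.374], [0.0, 0.0, 0.0, 1.0]]
short_caul [] []
long_caul [] []
rack [] []
tray [] []
wide_lane [] []
pine_caul [] []
glue_bottle [] []
```

View pictures.

View pics/scene0.png

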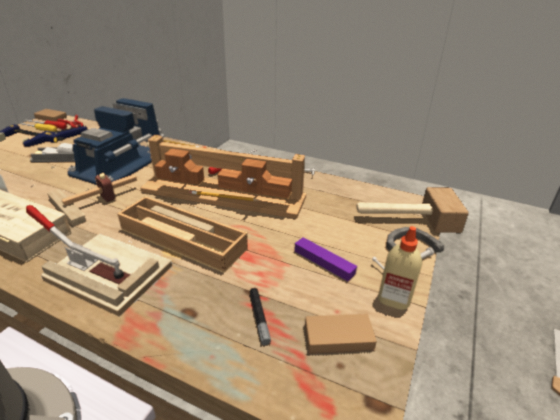

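View pics/top0.png

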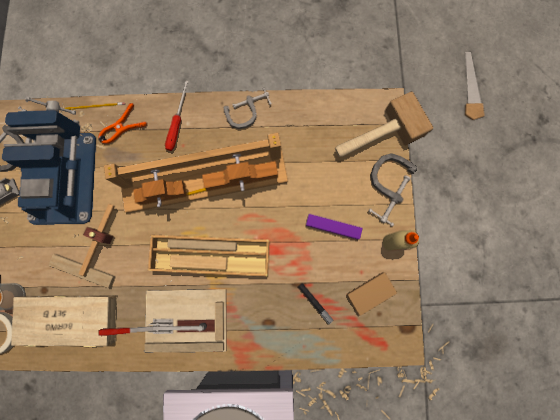

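Run:
```python
from h import *
import pickle
D={}
for n in ["scene","top"]:
    f,o=pickle.load(open(n+"0.pkl","rb")); P,uv=cloud(f,o)
    D[n]=P
    # height bands
    for nm,(u0,v0,u1,v1) in {"scene":{"tray":(110,190,250,275),"short":(155,154,202,193),"long":(218,160,293,199),"rack":(140,130,310,222)},"top":{"tray":(143,232,275,279),"short":(133,175,192,206),"long":(190,160,285,195),"rack":(100,130,292,216)}}[n].items():
        s=(uv[:,0]>=u0)&(uv[:,0]<=u1)&(uv[:,1]>=v0)&(uv[:,1]<=v1); Q=P[s]
        h,e=np.histogram(Q[:,2],bins=np.arange(-.01,.2,.005)); print(n,nm,[(round(e[i],3),int(h[i])) for i in range(len(h)) if h[i]>5])
# pinpoint triangulate
fs,_=pickle.load(open("scene0.pkl","rb"));ft,_=pickle.load(open("top0.pkl","rb"))
def tri(a,b):
    o1,d1=ray(fs,a);o2,d2=ray(ft,b);A=np.c_[d1[0],-d2[0]];s=np.linalg.lstsq(A,o2-o1,rcond=None)[0]
    p,q=o1+d1[0]*s[0],o2+d2[0]*s[1]; return ((p+q)/2).round(4),np.linalg.norm(p-q).round(4)
print("short",tri([180.3,182.2],[163,197]));print("long",tri([254.2,192.8],[237.2,177.6]))
print("rack",tri([223.5,194.6],[205.3,180.8]));print("tray",tri([179.2,237.3],[212.9,255.9]));print("lane",tri([180.8,240.6],[207.8,265.9]))
print("pine",tri([167.2,236.4],[198,266.5]));print("purple?",tri([320.9,264.7],[333.3,229]));print("bottle",tri([392.9,299],[395.5,242]))
```

```text
scene tray [(np.float64(-0.005), 1712), (np.float64(0.0), 2501), (np.float64(0.005), 545), (np.float64(0.01), 536), (np.float64(0.015), 1896), (np.float64(0.02), 809), (np.float64(0.025), 640), (np.float64(0.03), 817), (np.float64(0.035), 1299), (np.float64(0.04), 610), (np.float64(0.045), 601), (np.float64(0.05), 40), (np.float64(0.055), 31), (np.float64(0.06), 31)]
scene short [(np.float64(0.005), 10), (np.float64(0.01), 36), (np.float64(0.015), 453), (np.float64(0.02), 35), (np.float64(0.045), 25), (np.float64(0.05), 76), (np.float64(0.055), 83), (np.float64(0.06), 84), (np.float64(0.065), 106), (np.float64(0.07), 119), (np.float64(0.075), 110), (np.float64(0.08), 98), (np.float64(0.085), 183), (np.float64(0.09), 103), (np.float64(0.095), 96), (np.float64(0.1), 67), (np.float64(0.105), 50), (np.float64(0.11), 39), (np.float64(0.115), 51), (np.float64(0.12), 59), (np.float64(0.125), 15)]
scene long [(np.float64(0.01), 19), (np.float64(0.015), 298), (np.float64(0.02), 97), (np.float64(0.025), 11), (np.float64(0.045), 51), (np.float64(0.05), 124), (np.float64(0.055), 128), (np.float6
[... 3046 characters left out ...]
0.09), 371), (np.float64(0.095), 278), (np.float64(0.1), 186), (np.float64(0.105), 173), (np.float64(0.11), 964), (np.float64(0.115), 307), (np.float64(0.12), 542), (np.float64(0.125), 409), (np.float64(0.13), 22)]
short (array([0.6277, 0.1497, 0.0447]), np.float64(0.0061))
long (array([ 0.6752, -0.0375,  0.0379]), np.float64(0.0101))
rack (array([0.6743, 0.0508, 0.0092]), np.float64(0.005))
tray (array([0.4767, 0.035 , 0.0103]), np.float64(0.0068))
lane (array([0.4604, 0.0359, 0.0121]), np.float64(0.0216))
pine (array([0.4568, 0.0634, 0.0166]), np.float64(0.0125))
purple? (array([ 0.5402, -0.2734,  0.0008]), np.float64(0.0032))
bottle (array([ 0.5026, -0.4296,  0.0068]), np.float64(0.0038))
```

Run:
```python
from h import *
import pickle
o=r.get_obs(); R=cv2.Rodrigues(np.array(o["orientation"]))[0]; print("tool axes cols\n",R.round(3)); 
f,_=pickle.load(open("wrist0.pkl","rb")); print(np.array(f["tool_from_camera"]).round(4))
f,_=pickle.load(open("top0.pkl","rb")); P,uv=cloud(f)
for x in np.arange(-.3,.91,.1):
  print(round(x,1),[round(float(P[(abs(P[:,0]-x)<.05)&(abs(P[:,1]-y)<.05)][:,2].max(initial=-1)),2) for y in np.arange(-.6,.81,.1)])
# rack fits: rail top z .108-.118
def line(m):
    Q=P[m][:,:2]; c=np.median(Q,0); vx,vy,x0,y0=cv2.fitLine(Q.astype(np.float32),cv2.DIST_HUBER,0,.01,.01).ravel(); return (x0.round(4),y0.round(4)),np.degrees(np.arctan2(-vx*np.sign(vy),abs(vy))).round(2), len(Q)
box=(uv[:,0]>100)&(uv[:,0]<292)&(uv[:,1]>130)&(uv[:,1]<216)
print("rail",line(box&(P[:,2]>.108)&(P[:,2]<.118)&(uv[:,1]<185)))
```

```text
tool axes cols
 [[-0.    -0.955  0.297]
 [ 0.     0.297  0.955]
 [-1.     0.     0.   ]]
[[-1.100e-03 -2.692e-01  9.631e-01 -1.351e-01]
 [ 2.000e-04 -9.631e-01 -2.692e-01  6.920e-02]
 [ 1.000e+00 -2.000e-04  1.100e-03 -1.000e-04]
 [ 0.000e+00  0.000e+00  0.000e+00  1.000e+00]]
-0.3 [-0.87, -0.88, -1.0, -1.0, -1.0, -1.0, -1.0, -1.0, -1.0, -1.0, -1.0, -1.0, -1.0, -1.0, -1.0]
-0.2 [-0.86, -0.87, -0.85, -0.84, -0.85, -1.0, -1.0, -1.0, -1.0, -1.0, -0.87, -0.86, -0.86, -0.87, -0.87]
-0.1 [-0.85, -0.86, -0.84, -0.84, -0.77, -0.77, -1.0, -1.0, -0.87, -0.87, -0.87, -0.86, -0.86, -0.87, -0.86]
0.0 [-0.86, -0.86, -0.83, -0.87, -0.77, -0.58, -1.0, -1.0, -0.87, -0.87, -0.87, -0.87, -0.87, -0.87, -0.87]
0.1 [-1.0, -1.0, -1.0, -1.0, 0.0, 0.02, 0.02, 0.02, 0.01, -1.0, -1.0, -1.0, -1.0, -1.0, -1.0]
0.2 [-1.0, 0.01, 0.01, 0.01, 0.01, 0.01, 0.02, 0.02, 0.02, 0.01, 0.01, 0.01, 0.03, -1.0, -1.0]
0.3 [-1.0, 0.01, 0.03, 0.03, 0.02, 0.01, 0.06, 0.07, 0.12, 0.12, 0.06, 0.06, 0.03, -1.0, -1.0]
0.4 [-1.0, 0.0, 0.03, 0.03, 0.02, 0.05, 0.05, 0.05, 0.05, 0.06, 0.06, 0.09, 0.03, -1.0, -1.0]
0.5 [-1.0, 0.12, 0.17, 0.03, 0.03, 0.05, 0.05, 0.05, 0.05, 0.07, 0.04, 0.02, 0.01, -1.0, -1.0]
0.6 [-1.0, 0.02, 0.03, 0.03, 0.03, 0.11, 0.13, 0.13, 0.13, 0.06, 0.13, 0.13, 0.04, -1.0, -1.0]
0.7 [-1.0, 0.02, 0.03, 0.05, 0.02, 0.13, 0.13, 0.13, 0.13, 0.13, 0.16, 0.16, 0.04, -1.0, -1.0]
0.8 [-1.0, 0.07, 0.06, 0.05, 0.0, 0.13, 0.02, 0.03, 0.03, 0.02, 0.17, 0.17, 0.02, -1.0, -1.0]
0.9 [-1.0, 0.07, 0.06, 0.0, 0.01, 0.02, 0.02, 0.02, 0.01, 0.02, 0.09, 0.13, 0.02, -1.0, -1.0]
rail ((np.float32(0.7107), np.float32(0.0455)), np.float32(9.88), 1276)
```

play_rows([
  [1,0.05,-0.03,0.08,0],
  [1,0.3,-0.59,0.11,-1.1],
  [1,0.3,-0.59,0.11,-1.1],
  [1,0.3,-0.59,0.11,-1.1],
  [1,0.3,-0.59,0.11,-1.1],
  [1,0.3,-0.59,0.11,-1.1],
  [1,0.3,-0.59,0.11,-1.1],
  [1,0.3,-0.59,0.11,-1.1],
  [1,0.3,-0.59,0.11,-1.1],
  [1,0.3,-0.59,0.11,-1.1],
])

```text
clock: 3.1
tcp_pos: [0.4193, 0.2238, 0.3291]
orientation: [-0.131, 1.566, 0.132]
contact_force: [1.2, 0.9, 0.9]
grip_width: 0.0852
```

play_rows([
  [1,0.12,-0.12,0.05,0],
  [1,0.12,-0.12,0.05,0],
  [1,0.12,-0.12,0.05,0],
  [1,0.12,-0.12,0.05,0],
  [1,0.12,-0.12,0.05,0],
  [1,0.12,-0.12,0.05,0],
])

```text
clock: 3.7
tcp_pos: [0.5387, 0.1057, 0.3784]
orientation: [-0.132, 1.567, 0.132]
contact_force: [-0.0, 1.0, 0.2]
grip_width: 0.0857
```

Run:
```python
from h import *
import pickle
o=r.get_obs();f=r.grab_frame("wrist"); cv2.imwrite(f"pics/wrist1.png",f["pixels"])
R=cv2.Rodrigues(np.array(o["orientation"]))[0]; print(o["tcp_pos"],R.round(3).tolist(),o["qvel"].round(4),o["joints"].round(3))
res={}
for l in ["short_caul","long_caul","rack","tray","wide_lane","pine_caul"]:
    a=r.outline_of(f,l) if l!="wide_lane" else []
    b=r.pinpoint(f,l); res[l]=(a,b)
    print(l,[(round(x["conf"],2),(np.array(x["bbox"])*[560,420,560,420]).round().astype(int).tolist()) for x in a],[(round(x["conf"],2),(np.array(x["position"])*[560,420]).round(1).tolist()) for x in b])
pickle.dump((f,o,res),open("wrist1.pkl","wb"))
```

```text
[0.53866647 0.1057333  0.37840123] [[-0.0, -0.167, 0.986], [0.0, 0.986, 0.167], [-1.0, 0.0, -0.0]] [-0.0274 -0.0055 -0.0283  0.0235 -0.0034  0.0002 -0.0016] [-0.796  0.17   0.572  1.7   -0.095  1.3   -0.036]
short_caul [(0.69, [335, 106, 375, 194])] [(0.8, [347.0, 150.2]), (0.69, [339.5, 271.3])]
long_caul [(0.67, [327, 219, 368, 335])] [(0.68, [339.2, 271.7])]
rack [(0.63, [317, 58, 431, 347])] [(0.63, [341.8, 268.5]), (0.62, [351.6, 205.9]), (0.53, [228.8, 195.9])]
tray [(0.7, [190, 104, 282, 290])] [(0.67, [238.9, 195.7])]
wide_lane [] [(0.55, [224.8, 199.0])]
pine_caul [(0.76, [249, 326, 272, 349]), (0.62, [212, 136, 247, 224])] [(0.83, [231.5, 180.2]), (0.73, [249.6, 354.4])]
```

View pics/wrist1.png

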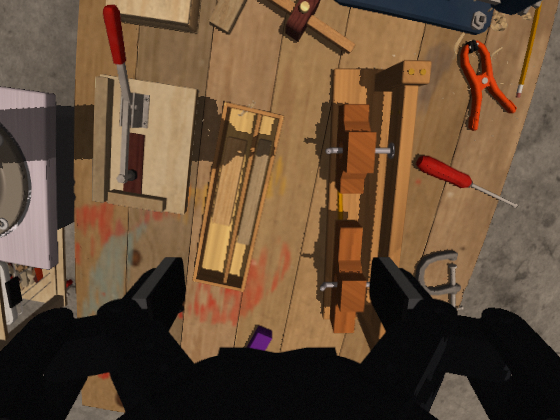

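```bash
cat > fit.py <<'E'
from h import *
import pickle,sys
from scipy.optimize import minimize
def rect(Q):
    (c,s,a)=cv2.minAreaRect(Q.astype(np.float32)[:,:2]); b=cv2.boxPoints((c,s,a))
    e=[b[1]-b[0],b[2]-b[1]]; L=max(e,key=np.linalg.norm); L=L*np.sign(L[1])
    return np.array(c).round(4), np.sort(s).round(4), round(float(np.degrees(np.arctan2(-L[0],L[1]))),2)
def seg(P,m): # profile percentiles
    return P[m]
if __name__=="__main__":
    f,o,res=pickle.load(open("wrist1.pkl","rb")); P,uv=cloud(f,o)
    def B(a,b,c,d): return (uv[:,0]>=a)&(uv[:,0]<=c)&(uv[:,1]>=b)&(uv[:,1]<=d)
    bench=B(270,240,310,330); print("bench z",np.median(P[bench][:,2]),P[bench][:,2].std())
    t=B(185,98,290,295)
    for lo,hi in [(.004,.01),(.028,.034),(.034,.039),(.042,.052)]: 
        print("tray band",lo,hi,(t&(P[:,2]>lo)&(P[:,2]<hi)).sum())
    Q=P[t&(P[:,2]>.042)&(P[:,2]<.052)]; print("tray rim",rect(Q),np.median(Q[:,2]))
    pm=P[B(212,136,247,224)&(P[:,2]>.024)&(P[:,2]<.034)]; print("pine",rect(pm),len(pm),np.median(pm[:,2]))
    for n,bb in [("short",(325,95,385,200)),("long",(320,212,378,345))]:
        m=B(*bb)
        q=P[m&(P[:,2]>.118)&(P[:,2]<.132)]; print(n,"pad",rect(q),len(q),np.median(q[:,2]))
        q=P[m&(P[:,2]>.083)&(P[:,2]<.132)]; print(n,"all",rect(q),len(q))
        q=P[m&(P[:,2]>.083)&(P[:,2]<.093)]; print(n,"bar",rect(q),len(q),np.median(q[:,2]))
    q=P[B(370,55,425,260)&(P[:,2]>.107)&(P[:,2]<.122)]; print("rail",rect(q),np.median(q[:,2]))
    q=P[B(375,55,435,90)&(P[:,2]>.122)&(P[:,2]<.135)]; print("upright+y",rect(q),np.median(q[:,2]))
E
python3 fit.py
```

```text
bench z -6.05397398431573e-05 0.0009548697605301161
tray band 0.004 0.01 3692
tray band 0.028 0.034 1806
tray band 0.034 0.039 1401
tray band 0.042 0.052 1885Traceback (most recent call last):
  File "fit.py", line 17, in <module>
    Q=P[t&(P[:,2]>.042)&(P[:,2]<.052)]; print("tray rim",rect(Q),np.median(Q[:,2]))
                                                         ~~~~^^^
  File "fit.py", line 5, in rect
    (c,s,a)=cv2.minAreaRect(Q.astype(np.float32)[:,:2]); b=cv2.boxPoints((c,s,a))
            ~~~~~~~~~~~~~~~^^^^^^^^^^^^^^^^^^^^^^^^^^^^
cv2.error: OpenCV(4.12.0) /io/opencv/modules/imgproc/src/convhull.cpp:143: error: (-215:Assertion failed) total >= 0 && (depth == CV_32F || depth == CV_32S) in function 'convexHull'
```

```bash
sed -i 's/Q.astype(np.float32)\[:,:2\]/np.ascontiguousarray(Q[:,:2].astype(np.float32))/' fit.py; python3 fit.py
```

```text
bench z -6.05397398431573e-05 0.0009548697605301161
tray band 0.004 0.01 3692
tray band 0.028 0.034 1806
tray band 0.034 0.039 1401
tray band 0.042 0.052 1885
tray rim (array([0.4816, 0.04  ]), array([0.0886, 0.2931]), -3.26) 0.04612049368827642
pine (array([0.4706, 0.0682]), array([0.0491, 0.1396]), -3.33) 1710 0.030447103134545378
short pad (array([0.6349, 0.1542]), array([0.0353, 0.0493]), 9.83) 1161 0.12440134484261522
short all (array([0.6348, 0.1537]), array([0.0768, 0.1213]), 32.7) 2795
short bar (array([0.6383, 0.1553]), array([0.0705, 0.1227]), 24.65) 1011 0.08860118137377582
long pad (array([ 0.6842, -0.0705]), array([0.0447, 0.1195]), 24.26) 817 0.12417640196190216
long all (array([ 0.672 , -0.0534]), array([0.0779, 0.2009]), 22.73) 3050
long bar (array([ 0.6751, -0.0521]), array([0.0709, 0.2008]), 22.54) 1502 0.0881359845580631
rail (array([0.6813, 0.1407]), array([0.0556, 0.2574]), 8.37) 0.11423319945926236
upright+y (array([0.6765, 0.2571]), array([0.0266, 0.0349]), -79.38) 0.1284732616260411
```

Run:
```python
from fit import *
f,o,res=pickle.load(open("wrist1.pkl","rb")); P,uv=cloud(f,o)
def loc(P,c,deg):
    a=np.radians(deg); d=P[:,:2]-c; return np.c_[d@[np.cos(a),np.sin(a)],d@[-np.sin(a),np.cos(a)],P[:,2]]
L=loc(P,[.4656,.0409],-3.26)
m=(abs(L[:,0])<23)&(abs(L[:,1])<.15)&(abs(L[:,2]-.030)<.0025)&(abs(L[:,0])<.022)
q=L[m]; 
for y in np.arange(-.06,.11,.02):
    s=q[abs(q[:,1]-y)<.01]; print(round(y,2),len(s),np.percentile(s[:,0],[2,50,98]).round(4) if len(s) else None)
s=q[abs(q[:,0])<.008]; print("pine y",np.percentile(s[:,1],[1,99]).round(4))
fl=L[(abs(L[:,0])<.02)&(abs(L[:,2]-.006)<.002)]; print("floor",fl.min(0),fl.max(0))
w=L[(abs(L[:,1])<.13)&(L[:,2]>.043)&(L[:,2]<.049)]; 
s=w[w[:,0]<0]; print("wall -x",np.percentile(s[:,0],[2,98]).round(4))
w=L[(abs(L[:,1])<.13)&(L[:,2]>.0355)&(L[:,2]<.0415)&(L[:,0]<.05)&(L[:,0]>.01)];print("divider+maple",np.percentile(w[:,0],[2,25,50,75,98]).round(4))
S=loc(P,[.6349,.1542],9.83)
for nm,b in [("pad",(.119,.13)),("bar",(.084,.093))]:
    q=S[(abs(S[:,0])<.03)&(abs(S[:,1])<.08)&(S[:,2]>b[0])&(S[:,2]<b[1])]
    print(nm)
    for y in np.arange(-.06,.061,.01):
        s=q[abs(q[:,1]-y)<.005]; print(round(y,2),len(s),np.percentile(s[:,0],[2,98]).round(4) if len(s) else None, np.median(s[:,2]).round(4) if len(s) else 0)
    print(np.percentile(q[:,1],[1,99]))
# rail front, hook tip
q=S[(S[:,2]>.108)&(S[:,2]<.118)&(S[:,0]>.02)&(S[:,0]<.12)&(S[:,1]>.03)&(S[:,1]<.07)]; print("rail x",np.percentile(q[:,0],[2,98]))
q=S[(S[:,2]>.092)&(S[:,2]<.112)&(S[:,0]<-.02)&(S[:,0]>-.1)&(abs(S[:,1])<.05)]; print("hook",len(q),np.percentile(q,[1,50,99],axis=0).round(4))
```

```text
-0.06 5 [-0.0215 -0.0214 -0.0213]
-0.04 134 [-0.0211 -0.0015  0.0121]
-0.02 216 [-0.0192 -0.0011  0.0127]
0.0 224 [-0.0182 -0.0015  0.0126]
0.02 230 [-0.0173 -0.0009  0.0128]
0.04 238 [-0.0207 -0.0012  0.0128]
0.06 247 [-0.0207 -0.0012  0.0128]
0.08 250 [-0.0207 -0.0009  0.0134]
0.1 107 [-0.0208 -0.0014  0.0145]
pine y [-0.1395  0.0963]
floor [-0.01998911 -0.14008053  0.00403289] [0.01999825 0.20218915 0.00799356]
wall -x [-0.1505 -0.0208]
divider+maple [0.0225 0.027  0.0361 0.043  0.0494]
pad
-0.06 0 None 0
-0.05 0 None 0
-0.04 0 None 0
-0.03 0 None 0
-0.02 222 [-0.0174  0.0159] 0.1244
-0.01 229 [-0.0172  0.0167] 0.1245
0.0 230 [-0.0172  0.0164] 0.1245
0.01 238 [-0.0171  0.0159] 0.1243
0.02 238 [-0.017   0.0157] 0.1244
0.03 0 None 0
0.04 0 None 0
0.05 0 None 0
0.06 0 None 0
[-0.02444425  0.024589  ]
bar
-0.06 98 [-0.0173  0.0159] 0.0884
-0.05 174 [-0.0176  0.0153] 0.0884
-0.04 151 [-0.0174  0.0154] 0.0889
-0.03 12 [-0.0175 -0.0013] 0.0872
-0.02 13 [-0.0176 -0.0173] 0.09
-0.01 3 [-0.0173 -0.0173] 0.0886
0.0 20 [-0.0292  0.0282] 0.0923
0.01 4 [-0.0173 -0.017 ] 0.089
0.02 11 [-0.0174 -0.0167] 0.0882
0.03 14 [-0.0171 -0.0045] 0.0896
0.04 181 [-0.0168  0.0149] 0.0889
0.05 206 [-0.0168  0.0154] 0.0885
0.06 98 [-0.0162  0.0152] 0.0882
[-0.05971244  0.05920081]
rail x [0.0503238  0.06790471]
hook 87 [[-4.130e-02 -4.000e-03  9.210e-02]
 [-2.970e-02  1.000e-04  9.490e-02]
 [-2.020e-02  3.400e-03  1.046e-01]]
```

play_rows([
  [-1,-0.0785,-0.16,-0.12,-0.2246],
  [-1,-0.0785,-0.16,-0.12,-0.2246],
  [-1,-0.0785,-0.16,-0.12,-0.2246],
  [-1,-0.0785,-0.16,-0.12,-0.2246],
  [-1,-0.0785,-0.16,-0.12,-0.2246],
  [-1,-0.0785,-0.16,-0.25,-0.2246],
  [-1,-0.0785,-0.16,-0.25,-0.2246],
  [-1,-0.0785,-0.16,-0.25,-0.2246],
  [-1,-0.0785,-0.16,-0.25,-0.2246],
  [-1,-0.0785,-0.16,-0.25,-0.2246],
], force=40)

```text
clock: 5.3
tcp_pos: [0.4609, -0.0543, 0.1292]
orientation: [0.043, 1.57, -0.044]
contact_force: [1.2, 0.4, 0.1]
grip_width: 0.0001
```

Run:
```python
from h import *
import pickle
o=r.get_obs();f=r.grab_frame("wrist"); cv2.imwrite(f"pics/wrist2.png",f["pixels"]); pickle.dump((f,o),open("wrist2.pkl","wb"))
R=cv2.Rodrigues(np.array(o["orientation"]))[0]; print(o["clock"],o["tcp_pos"],np.degrees(np.arctan2(R[1,2],R[0,2])),o["joints"].round(2),o["contact_force"],o["grip_width"])
a=np.radians(-3.26);d=o["tcp_pos"][:2]-[.4656,.0409];print("lane",d@[np.cos(a),np.sin(a)],d@[-np.sin(a),np.cos(a)])
P,uv=cloud(f,o); d=P[:,:2]-[.4656,.0409]; L=np.c_[d@[np.cos(a),np.sin(a)],d@[-np.sin(a),np.cos(a)],P[:,2]]
for nm,z in [("pine",.030),("rim",.046),("floor",.006)]:
  q=L[(abs(L[:,0])<.045)&(abs(L[:,1])<.16)&(abs(L[:,2]-z)<.002)]; print(nm,np.percentile(q,[0.5,50,99.5],axis=0).round(4).tolist() if len(q) else 0,len(q))
```

```text
5.3 [ 0.46093785 -0.05433963  0.12920576] -3.192080382974672 [-0.54  0.33  0.63  2.18 -0.29  0.71  0.23] [1.20587689 0.36139677 0.10497507] 6.884088385806229e-05
lane 0.000761393970365584 -0.09535063066178337
pine [[-0.0223, -0.1399, 0.0281], [-0.0009, 0.0064, 0.0305], [0.0334, 0.0525, 0.0319]] 6387
rim [[-0.0282, -0.1456, 0.0441], [-0.0245, -0.0395, 0.0463], [0.044, 0.0468, 0.0479]] 2541
floor [[-0.0222, -0.14, 0.0048], [0.0074, -0.078, 0.0065], [0.0444, 0.0587, 0.0079]] 8795
```

View pics/wrist2.png

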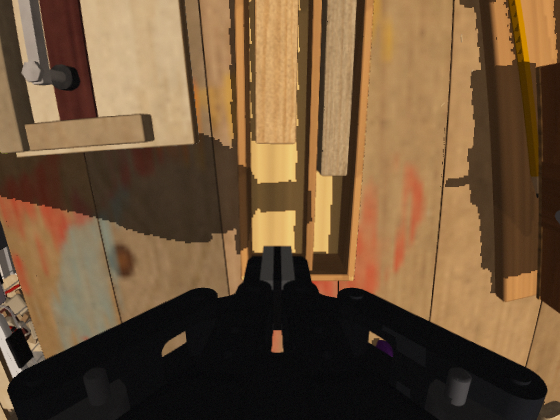

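play_rows([
  [-1,-0.0015,0,-0.04,0],
  [-1,-0.0015,0,-0.07,0],
  [-1,-0.0015,0,-0.09,0],
  [-1,-0.0015,0,-0.1,0],
  [-1,-0.0015,0,-0.108,0],
  [-1,-0.0015,0,-0.108,0],
])

```text
clock: 5.95
tcp_pos: [0.4597, -0.0541, 0.0211]
orientation: [0.044, 1.569, -0.043]
contact_force: [-0.4, 1.5, 0.1]
grip_width: 0.0001
```

play_rows([
  [-1,0.0009,0.015,0,0],
  [-1,0.0018,0.032,0,0],
  [-1,0.0022,0.038,0,0],
  [-1,0.0026,0.045,0,0],
  [-1,0.003,0.052,0,0],
  [-1,0.0034,0.059,0,0],
  [-1,0.0038,0.066,0,0],
  [-1,0.0042,0.073,0,0],
  [-1,0.0045,0.078,0,0],
  [-1,0.0045,0.078,0,0],
])

```text
clock: 6.95
tcp_pos: [0.4633, 0.0248, 0.0205]
orientation: [0.043, 1.571, -0.042]
contact_force: [-0.7, -0.8, -0.3]
grip_width: 0.0002
```

```bash
cat > lane.py <<'E'
from h import *
import pickle,sys
o=r.get_obs();f=r.grab_frame("wrist"); cv2.imwrite(f"pics/{sys.argv[1]}.png",f["pixels"]); pickle.dump((f,o),open(sys.argv[1]+".pkl","wb"))
R=cv2.Rodrigues(np.array(o["orientation"]))[0]; print(o["clock"],o["tcp_pos"],np.degrees(np.arctan2(R[1,2],R[0,2])),o["contact_force"],o["grip_width"])
a=np.radians(-3.26);d=o["tcp_pos"][:2]-[.4656,.0409];print("lane",d@[np.cos(a),np.sin(a)],d@[-np.sin(a),np.cos(a)])
P,uv=cloud(f,o); d=P[:,:2]-[.4656,.0409]; L=np.c_[d@[np.cos(a),np.sin(a)],d@[-np.sin(a),np.cos(a)],P[:,2]]
for nm,z in [("pine",.030),("rim",.046),("floor",.006)]:
  q=L[(abs(L[:,0])<(.01 if nm=="pine" else .045))&(abs(L[:,1])<.16)&(abs(L[:,2]-z)<.002)]; print(nm,np.percentile(q,[0.5,2,50,98,99.5],axis=0).round(4).tolist() if len(q) else 0,len(q))
E
python3 lane.py wrist3
```

```text
6.95 [0.46327114 0.02476386 0.02046792] -3.105626302343869 [-0.65640996 -0.81789934 -0.2944203 ] 0.0001746652146746232
lane -0.0014074753930042327 -0.0162424625699681
pine [[-0.0099, -0.0055, 0.0288], [-0.0096, -0.0031, 0.0291], [0.0, 0.0514, 0.0305], [0.0096, 0.0932, 0.0317], [0.0099, 0.0945, 0.0319]] 13129
rim [[-0.0274, -0.0138, 0.0441], [-0.0271, -0.011, 0.0445], [-0.0239, 0.0445, 0.0463], [-0.0042, 0.0879, 0.0476], [0.002, 0.0892, 0.0479]] 5286
floor [[-0.0218, -0.074, 0.0049], [-0.0215, -0.0681, 0.0052], [0.0179, 0.0414, 0.0065], [0.0226, 0.101, 0.0078], [0.0228, 0.1027, 0.0079]] 5922
```

View pics/wrist3.png

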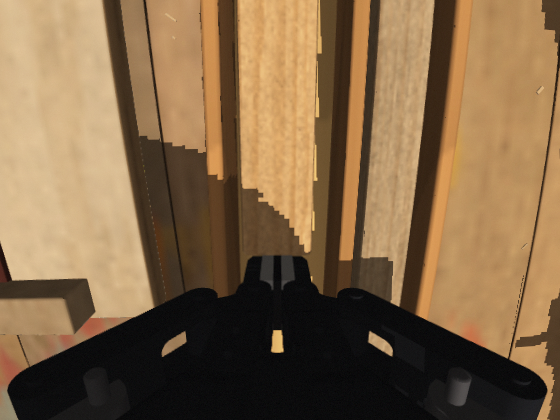

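play_rows([
  [-1,0.0001,0.002,0,0],
  [-1,0.0002,0.003,0,0],
  [-1,0.0002,0.004,0,0],
  [-1,0.0003,0.005,0,0],
  [-1,0.0003,0.005,0,0],
])

```text
clock: 7.5
tcp_pos: [0.4636, 0.0289, 0.0206]
orientation: [0.044, 1.57, -0.044]
contact_force: [-0.6, -0.5, -0.2]
grip_width: -0.0001
```

play_rows([
  [-1,0.0001,0.001,0,0],
  [-1,0.0001,0.002,0,0],
  [-1,0.0001,0.002,0,0],
])

```text
clock: 7.8
tcp_pos: [0.4635, 0.0293, 0.0206]
orientation: [0.044, 1.57, -0.046]
contact_force: [0.6, -5.3, 0.9]
grip_width: 0.0002
```

play_rows([
  [-1,-0.0006,-0.012,0,0],
  [-1,-0.0006,-0.012,0.05,0],
  [-1,-0.0006,-0.012,0.1,0],
  [-1,-0.0006,-0.012,0.15,0],
  [0.22,0.05,0.03,0.18,0.1],
  [0.22,0.171,0.124,0.23,0.2225],
  [0.22,0.171,0.124,0.23,0.2225],
  [0.22,0.171,0.124,0.23,0.2225],
  [0.22,0.171,0.124,0.23,0.2225],
  [0.22,0.171,0.124,0.23,0.2225],
])

```text
clock: 8.8
tcp_pos: [0.6378, 0.1586, 0.2514]
orientation: [-0.134, 1.563, 0.136]
contact_force: [-0.5, -0.3, -0.4]
grip_width: 0.0521
```

```bash
cat > hang.py <<'E'
from fit import *
o=r.get_obs();f=r.grab_frame("wrist"); cv2.imwrite(f"pics/{sys.argv[1]}.png",f["pixels"]); pickle.dump((f,o),open(sys.argv[1]+".pkl","wb"))
R=cv2.Rodrigues(np.array(o["orientation"]))[0]; print(o["clock"],o["tcp_pos"],np.degrees(np.arctan2(R[1,2],R[0,2])),o["contact_force"],o["grip_width"],o["qvel"].round(3))
P,uv=cloud(f,o); a=np.radians(9.6)
d=P[:,:2]-[.6349,.1542]; S=np.c_[d@[np.cos(a),np.sin(a)],d@[-np.sin(a),np.cos(a)],P[:,2]]
q=P[(abs(S[:,0])<.03)&(abs(S[:,1])<.06)&(S[:,2]>.119)&(S[:,2]<.130)]; print("pad",rect(q),len(q),np.median(q[:,2]))
q=S[(S[:,2]>.108)&(S[:,2]<.118)&(S[:,0]>.02)&(S[:,0]<.12)&(S[:,1]>-.03)&(S[:,1]<.07)]; print("rail x",np.percentile(q[:,0],[2,98]))
q=S[(S[:,2]>.09)&(S[:,2]<.112)&(S[:,0]<-.02)&(S[:,0]>-.1)&(abs(S[:,1])<.02)]; print("hook",len(q),np.percentile(q,[1,50,99],axis=0).round(4).tolist())
q=P[(abs(S[:,0])<.025)&(abs(S[:,1])<.07)&(S[:,2]>.08)&(S[:,2]<.130)]; print("all",rect(q),len(q))
E
python3 hang.py wrist4
```

```text
8.8 [0.63778714 0.15858334 0.25140817] 9.84309409967285 [-0.45604502 -0.32023177 -0.40869941] 0.05207246573121665 [ 0.009 -0.033  0.032  0.122  0.03  -0.014  0.01 ]
pad (array([0.6344, 0.1535]), array([0.0341, 0.0502]), 9.79) 2231 0.12442913376103926
rail x [0.05034805 0.06781868]
hook 200 [[-0.0406, -0.0044, 0.0903], [-0.031, 0.0002, 0.095], [-0.0205, 0.0033, 0.1047]]
all (array([0.635 , 0.1537]), array([0.0493, 0.1192]), 9.65) 4521
```

View pics/wrist4.png

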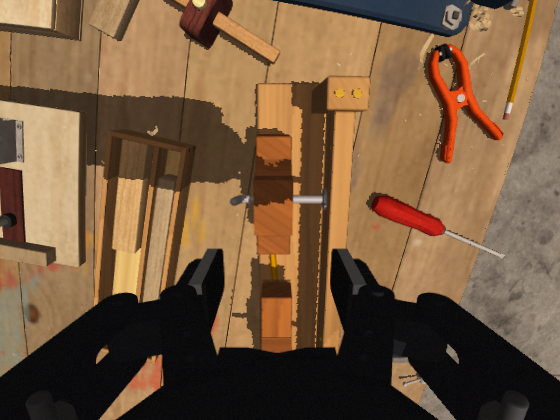

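play_rows([
  [0.22,0,0,-0.04,0],
  [0.22,0,0,-0.07,0],
  [0.22,0,0,-0.07,0],
  [0.22,0,0,-0.07,0],
])

```text
clock: 9.25
tcp_pos: [0.6341, 0.1535, 0.1808]
orientation: [-0.13, 1.568, 0.13]
contact_force: [1.0, -0.8, 1.5]
grip_width: 0.052
```

```bash
python3 hang.py wrist5
```

```text
9.25 [0.63408965 0.15349803 0.18079939] 9.48465467863062 [ 0.98916383 -0.7600192   1.45897519] 0.05198381631292367 [-0.007 -0.024  0.015 -0.043  0.001  0.    -0.001]
pad (array([0.6345, 0.1536]), array([0.0342, 0.0502]), 9.38) 3882 0.12443729545871546
rail x [0.05053005 0.06782043]
hook 325 [[-0.0404, -0.0043, 0.0908], [-0.0309, 0.0005, 0.0947], [-0.0203, 0.0034, 0.1049]]
all (array([0.635 , 0.1538]), array([0.05  , 0.1199]), 9.65) 7587
```

play_rows([
  [0.22,0.0004,0.0002,-0.03,0],
  [0.22,0.0004,0.0002,-0.055,0],
  [0.22,0.0004,0.0002,-0.068,0],
  [0.22,0.0004,0.0002,-0.0725,0],
  [0.22,0.0004,0.0002,-0.0725,0],
  [0.22,0.0004,0.0002,-0.0725,0],
], force=30)

```text
clock: 9.9
tcp_pos: [0.6361, 0.155, 0.1096]
orientation: [-0.131, 1.565, 0.131]
contact_force: [0.5, -0.2, 1.0]
grip_width: 0.0523
```

play_rows([
  [-0.1,0,0,0,0],
  [-0.3,0,0,0,0],
  [-0.5,0,0,0,0],
  [-0.5,0,0,0,0],
  [-0.5,0,0,0,0],
], force=30)

```text
clock: 10.4
tcp_pos: [0.636, 0.1551, 0.1093]
orientation: [-0.131, 1.565, 0.132]
contact_force: [-0.8, -0.2, 5.6]
grip_width: 0.0337
```

play_rows([
  [-0.5,0,0,0.004,0],
  [-0.5,0,0,0.008,0],
  [-0.5,0,0,0.012,0],
  [-0.5,0,0,0.014,0],
  [-0.5,0,0,0.014,0],
], force=40)

```text
clock: 10.9
tcp_pos: [0.6352, 0.155, 0.1224]
orientation: [-0.131, 1.566, 0.131]
contact_force: [-0.9, 0.7, -1.6]
grip_width: 0.0331
```

Run:
```python
from fit import *
o=r.get_obs();f=r.grab_frame("scene");g=r.grab_frame("wrist")
print(o["tcp_pos"],o["contact_force"],o["moment"],o["grip_width"])
im=f["pixels"][120:240,110:330]; cv2.imwrite("pics/lift_s.png",cv2.resize(im,None,fx=3.5,fy=3.5,interpolation=cv2.INTER_CUBIC)); cv2.imwrite("pics/lift_w.png",g["pixels"])
```

```text
[0.63519541 0.15501022 0.12237616] [-0.91614967  0.68943773 -1.55558317] [ 0.05049592 -0.00875658 -0.05657839] 0.033059852158425045
```

View pics/lift_s.png

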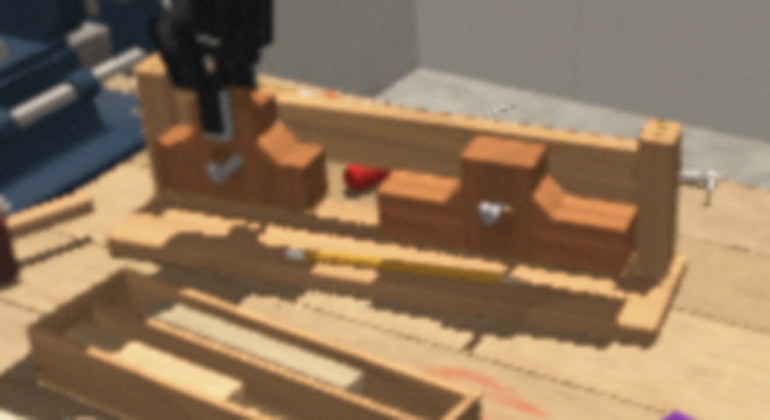

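View pics/lift_w.png

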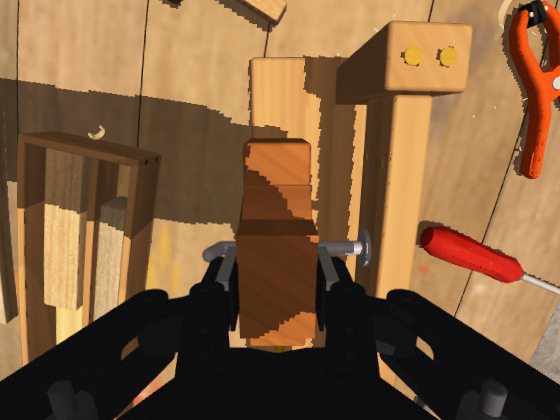

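play_rows([
  [-0.5,-0.0099,-0.0017,0,0],
  [-0.5,-0.0197,-0.0034,0,0],
  [-0.5,-0.0296,-0.005,0,0],
  [-0.5,-0.0296,-0.005,0,0],
])

```text
clock: 11.4
tcp_pos: [0.6035, 0.1496, 0.1219]
orientation: [-0.131, 1.569, 0.131]
contact_force: [0.4, 0.3, -1.5]
grip_width: 0.0329
```

Free of any drag; continue past the tip.

play_rows([
  [-0.5,-0.0099,-0.0017,0,0],
  [-0.5,-0.0197,-0.0034,0,0],
  [-0.5,-0.0296,-0.005,0,0],
  [-0.5,-0.0394,-0.0067,0,0],
  [-0.5,-0.0493,-0.0084,0,0],
  [-0.5,-0.0591,-0.01,0,0],
  [-0.5,-0.069,-0.0117,0,0],
  [-0.5,-0.069,-0.0117,0,0],
])

```text
clock: 12.2
tcp_pos: [0.5348, 0.138, 0.122]
orientation: [-0.131, 1.568, 0.131]
contact_force: [1.5, -0.2, -1.4]
grip_width: 0.0337
```

Run:
```python
from fit import *
o=r.get_obs();f=r.grab_frame("scene");g=r.grab_frame("wrist")
print(o["clock"],o["tcp_pos"],o["contact_force"],o["moment"],o["grip_width"])
im=f["pixels"][100:280,80:320]; cv2.imwrite("pics/off_s.png",cv2.resize(im,None,fx=3.2,fy=3.2,interpolation=cv2.INTER_CUBIC)); cv2.imwrite("pics/off_w.png",g["pixels"])
pickle.dump((g,o),open("off_w.pkl","wb"));pickle.dump((f,o),open("off_s.pkl","wb"))
R=cv2.Rodrigues(np.array(o["orientation"]))[0]
P,uv=cloud(g,o); T=(P-o["tcp_pos"])@R  # tool coords
q=T[(abs(T[:,2])<.02)&(abs(T[:,1])<.07)&(T[:,0]<.045)&(T[:,0]>-.03)]
for y in np.arange(-.03,.07,.005):
    s=q[(abs(q[:,1]-y)<.0025)]; 
    if len(s)>5: print(round(y,3),len(s),np.percentile(s[:,0],[5,50,95]).round(4),np.percentile(s[:,2],[2,98]).round(4))
```

```text
12.2 [0.53484366 0.13796421 0.12195801] [ 1.45708821 -0.19358676 -1.43322547] [ 0.01975731 -0.00272898  0.02425038] 0.03372937200464901
-0.025 563 [-0.0157 -0.0149 -0.0139] [-0.0171  0.0156]
-0.02 702 [-0.0158 -0.0149 -0.014 ] [-0.0169  0.0153]
-0.015 727 [-0.0158 -0.015  -0.014 ] [-0.0172  0.0153]
-0.01 826 [-0.0234 -0.015  -0.0141] [-0.0174  0.0158]
-0.005 881 [-0.0253 -0.015  -0.014 ] [-0.0174  0.0158]
0.0 921 [-0.0263 -0.015  -0.014 ] [-0.0174  0.0158]
0.005 976 [-0.0264 -0.0151 -0.014 ] [-0.0174  0.0158]
0.01 1402 [-0.0284 -0.0152 -0.01  ] [-0.0196  0.0196]
0.015 894 [-0.0159 -0.015  -0.014 ] [-0.0171  0.0153]
0.02 941 [-0.0159 -0.015  -0.0141] [-0.0175  0.0151]
0.025 2166 [-0.0151 -0.0007  0.01  ] [-0.0174  0.0151]
0.03 854 [0.0104 0.0129 0.0155] [-0.0174  0.0148]
0.035 816 [0.0153 0.0179 0.0207] [-0.0173  0.0149]
0.04 663 [0.0199 0.021  0.0222] [-0.0175  0.0148]
0.045 670 [0.0198 0.021  0.022 ] [-0.0173  0.0147]
0.05 680 [0.02   0.021  0.0222] [-0.0173  0.0151]
0.055 678 [0.02   0.021  0.0222] [-0.0171  0.015 ]
0.06 308 [0.0209 0.023  0.0389] [-0.0161  0.014 ]
```

View pics/off_s.png

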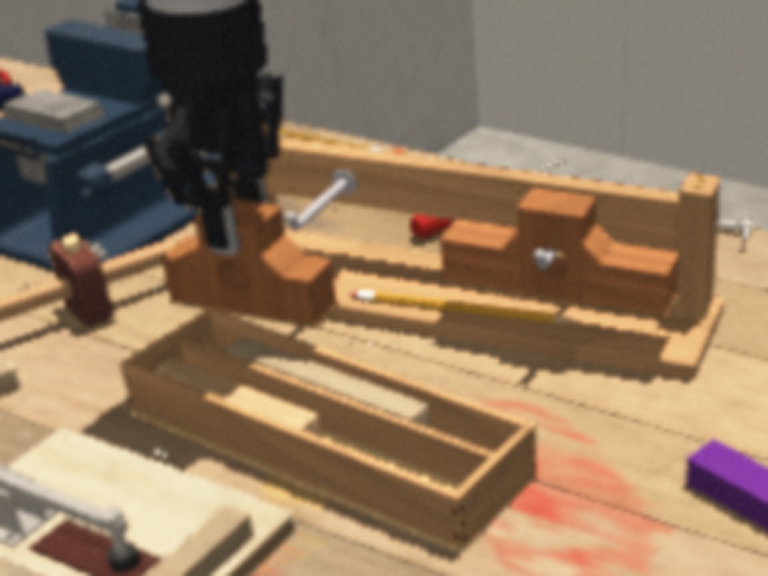

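View pics/off_w.png

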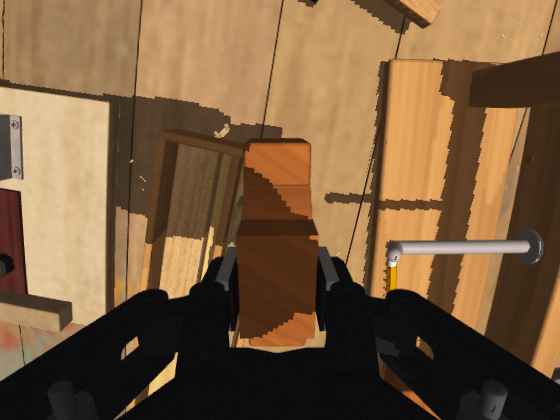

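play_rows([
  [-0.5,0,0,0.025,0],
  [-0.5,0,0,0.045,0],
  [-0.5,-0.018,-0.04,0.045,-0.05],
  [-0.5,-0.036,-0.08,0.045,-0.11],
  [-0.5,-0.055,-0.12,0.045,-0.17],
  [-0.5,-0.068,-0.15,0.045,-0.225],
  [-0.5,-0.073,-0.161,0.045,-0.225],
  [-0.5,-0.073,-0.161,0.045,-0.225],
  [-0.5,-0.073,-0.161,0.045,-0.225],
])

```text
clock: 13.2
tcp_pos: [0.4646, -0.0217, 0.1673]
orientation: [0.045, 1.569, -0.044]
contact_force: [-0.3, -0.4, -1.7]
grip_width: 0.0335
```

```bash
cat > over.py <<'E'
from fit import *
ob=[]
o=r.get_obs();g=r.grab_frame("wrist"); cv2.imwrite(f"pics/{sys.argv[1]}.png",g["pixels"]); pickle.dump((g,o),open(sys.argv[1]+".pkl","wb"))
R=cv2.Rodrigues(np.array(o["orientation"]))[0]
print(o["clock"],o["tcp_pos"],"yaw",np.degrees(np.arctan2(R[1,2],R[0,2])).round(2),o["contact_force"].round(2),o["grip_width"])
P,uv=cloud(g,o); T=(P-o["tcp_pos"])@R
c=T[(abs(T[:,2])<.02)&(T[:,1]<.065)&(T[:,1]>.035)&(T[:,0]>.016)&(T[:,0]<.026)]; print("caul bar in tool: y",np.percentile(c[:,1],[1,99]).round(4),"z",np.percentile(c[:,2],[2,98]).round(4),"x",np.median(c[:,0]).round(4))
a=np.radians(-3.26);d=P[:,:2]-[.4656,.0409]; L=np.c_[d@[np.cos(a),np.sin(a)],d@[-np.sin(a),np.cos(a)],P[:,2]]
d=o["tcp_pos"][:2]-[.4656,.0409];print("TCP lane",(d@[np.cos(a),np.sin(a)]).round(4),(d@[-np.sin(a),np.cos(a)]).round(4))
q=L[(abs(L[:,0])<.01)&(L[:,1]>-.03)&(L[:,1]<.145)&(abs(L[:,2]-.030)<.003)]; print("pine",np.percentile(q,[0.5,50,99.5],axis=0).round(4).tolist(),len(q))
q=L[(L[:,0]>-.034)&(L[:,0]<-.015)&(abs(L[:,1])<.12)&(abs(L[:,2]-.046)<.002)]
for y in np.arange(-.1,.13,.03):
  s=q[abs(q[:,1]-y)<.015]; 
  if len(s)>10: print("wall",round(y,2),np.percentile(s[:,0],[3,97]).round(4))
q=L[(abs(L[:,0])<.02)&(L[:,1]>.13)&(L[:,1]<.16)&(abs(L[:,2]-.046)<.002)]; print("+y end wall",np.percentile(q[:,1],[2,98]).round(4) if len(q) else 0)
q=L[(L[:,0]>.018)&(L[:,0]<.032)&(abs(L[:,1])<.12)&(abs(L[:,2]-.045)<.002)]; print("divider",np.percentile(q[:,0],[3,97]).round(4) if len(q) else 0)
E
python3 over.py over1
```

```text
13.2 [ 0.46464231 -0.02165517  0.16728736] yaw -3.25 [-0.33 -0.42 -1.66] 0.03345554745523279
caul bar in tool: y [0.0352 0.0583] z [-0.0173  0.0148] x 0.0209
TCP lane 0.0026 -0.0625
pine [[-0.0099, 0.0003, 0.0287], [0.0002, 0.052, 0.0306], [0.0099, 0.0984, 0.0323]] 3185
wall -0.04 [-0.0281 -0.0264]
wall -0.01 [-0.0273 -0.0213]
wall 0.02 [-0.0269 -0.0214]
wall 0.05 [-0.0271 -0.0214]
wall 0.08 [-0.0273 -0.0214]
+y end wall 0
divider 0
```

View pics/over1.png

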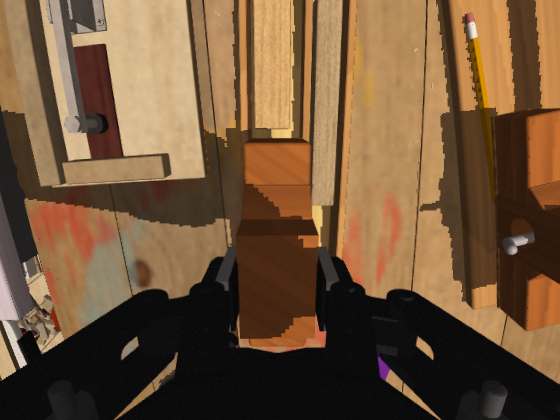

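play_rows([
  [-0.5,-0.0012,-0.001,-0.03,0],
  [-0.5,-0.0012,-0.001,-0.052,0],
  [-0.5,-0.0012,-0.001,-0.052,0],
  [-0.5,-0.0012,-0.001,-0.052,0],
])

```text
clock: 13.65
tcp_pos: [0.4628, -0.0231, 0.1152]
orientation: [0.044, 1.571, -0.045]
contact_force: [0.6, 0.1, -1.6]
grip_width: 0.0333
```

```bash
python3 over.py over2
python3 - <<'E'
from h import *
f=r.grab_frame("top"); cv2.imwrite("pics/over2t.png",cv2.resize(f["pixels"][215:295,130:290],None,fx=4.8,fy=4.8,interpolation=cv2.INTER_CUBIC))
for i in range(3):
    o=r.get_obs();print(o["clock"],o["tcp_pos"]);r.grab_frame("top")
E
```

```text
13.65 [ 0.46284575 -0.02307904  0.11517464] yaw -3.24 [ 0.57  0.13 -1.56] 0.0333224219499242
caul bar in tool: y [0.0352 0.0583] z [-0.0173  0.0149] x 0.0209
TCP lane 0.0009 -0.064
pine [[-0.0099, -0.0003, 0.0285], [-0.0001, 0.0413, 0.0306], [0.0099, 0.079, 0.0324]] 3917
wall -0.07 [-0.0281 -0.0245]
wall -0.04 [-0.0278 -0.023 ]
wall -0.01 [-0.0272 -0.0216]
wall 0.02 [-0.0271 -0.0214]
wall 0.05 [-0.0271 -0.0215]
wall 0.08 [-0.0267 -0.0213]
+y end wall 0
divider 0
13.75 [ 0.4634599  -0.0233056   0.11599386]
13.8 [ 0.46342425 -0.02334163  0.11607617]
13.85 [ 0.46325552 -0.0234086   0.11604297]
```

View pics/over2.png

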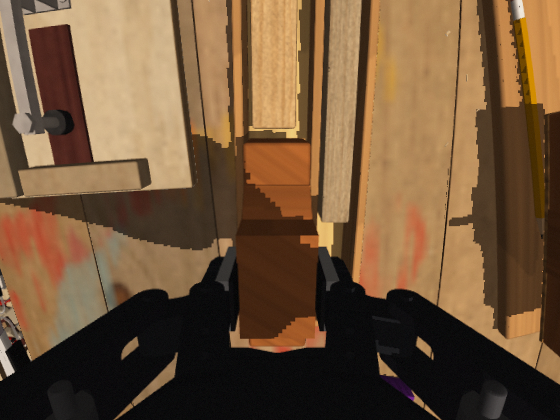

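play_rows([
  [-0.5,0,0,-0.012,0],
  [-0.5,0,0,-0.022,0],
  [-0.5,0,0,-0.032,0],
  [-0.5,0,0,-0.04,0],
  [-0.5,0,0,-0.044,0],
  [-0.5,0,0,-0.044,0],
])

```text
clock: 14.5
tcp_pos: [0.4618, -0.024, 0.0703]
orientation: [0.046, 1.572, -0.046]
contact_force: [0.1, 0.4, -1.5]
grip_width: 0.0332
```

play_rows([
  [-0.5,0.0001,0.001,-0.001,0],
  [-0.5,0.0001,0.001,-0.002,0],
  [-0.5,0.0001,0.001,-0.0025,0],
  [-0.5,0.0001,0.001,-0.0025,0],
])

```text
clock: 14.9
tcp_pos: [0.4625, -0.0227, 0.0687]
orientation: [0.046, 1.57, -0.045]
contact_force: [-1.0, -0.4, -1.6]
grip_width: 0.0331
```

play_rows([
  [-0.5,0,0,-0.0005,0],
  [-0.5,0,0,-0.001,0],
  [-0.5,0,0,-0.001,0],
])

```text
clock: 15.2
tcp_pos: [0.4624, -0.0227, 0.0676]
orientation: [0.046, 1.57, -0.046]
contact_force: [0.1, 0.8, -0.9]
grip_width: 0.0332
```

play_rows([
  [-0.5,0,0,-0.0005,0],
  [-0.5,0,0,-0.001,0],
  [-0.5,0,0,-0.001,0],
])

```text
clock: 15.5
tcp_pos: [0.4624, -0.0228, 0.0674]
orientation: [0.047, 1.57, -0.045]
contact_force: [-5.1, 0.4, 13.5]
grip_width: 0.0333
```

play_rows([
  [-0.5,0,0,0.0008,0],
  [-0.5,0,0,0.0008,0],
  [-0.15,0,0,0.0008,0],
  [0.0,0,0,0.0008,0],
  [0.2,0,0,0.0008,0],
  [0.2,0,0,0.0008,0],
  [0.2,0,0,0.0008,0],
])

```text
clock: 16.2
tcp_pos: [0.4624, -0.0228, 0.0674]
orientation: [0.046, 1.57, -0.046]
contact_force: [0.6, 0.9, 0.6]
grip_width: 0.0514
```

Released; rise clear and look.

play_rows([
  [0.2,0,0,0.02,0],
  [0.2,0,0,0.06,0],
  [0.2,0,0,0.11,0],
  [0.2,0,0,0.16,0],
  [0.2,0,-0.03,0.2,0],
  [0.2,0,-0.08,0.22,0],
  [0.2,0,-0.12,0.22,0],
  [0.2,0,-0.12,0.22,0],
  [0.2,0,-0.12,0.22,0],
])

```text
clock: 17.1
tcp_pos: [0.462, -0.1436, 0.2874]
orientation: [0.048, 1.57, -0.048]
contact_force: [-0.1, -0.0, -0.2]
grip_width: 0.0512
```

Run:
```python
from fit import *
o=r.get_obs();g=r.grab_frame("wrist"); cv2.imwrite("pics/fin_w.png",g["pixels"])
s=r.grab_frame("scene"); cv2.imwrite("pics/fin_s.png",s["pixels"])
P,uv=cloud(g,o); a=np.radians(-3.26);d=P[:,:2]-[.4656,.0409]; L=np.c_[d@[np.cos(a),np.sin(a)],d@[-np.sin(a),np.cos(a)],P[:,2]]
print(o["clock"],o["tcp_pos"],o["contact_force"])
I=(abs(L[:,0])<.0215)&(abs(L[:,1])<.139)
for nm,z in [("pad .082",.082),("bar .046",.046),("pine .030",.030)]:
    m=I&(abs(L[:,2]-z)<.003)&((L[:,1]<.005) if z>.04 else (L[:,1]>-.02)&(abs(L[:,0])<.013)); q=L[m]; 
    print(nm,len(q),np.median(q[:,2]).round(4),np.percentile(q[:,:2],[1,99],axis=0).round(4).tolist(),rect(P[m]))
q=L[I&(abs(L[:,2]-.046)<.004)&(L[:,1]<.005)&(abs(L[:,0])<.014)]
for y in (-.115,-.1,-.03,-.01): 
    t=q[abs(q[:,1]-y)<.006]; print("bar z at",y,np.median(t[:,2]).round(4) if len(t) else None,len(t))
```

```text
17.1 [ 0.46197251 -0.14363639  0.28735159] [-0.07001187 -0.00106369 -0.19017805]
pad .082 1715 0.0826 [[-0.0172, -0.0898], [0.0156, -0.0408]] (array([ 0.4609, -0.0241]), array([0.0332, 0.0495]), -3.2)
bar .046 1245 0.0465 [[-0.0173, -0.1249], [0.0156, -0.006]] (array([ 0.4606, -0.0241]), array([0.034 , 0.1197]), -3.36)
pine .030 392 0.0306 [[-0.0125, -0.0004], [0.0113, 0.0177]] (array([0.4654, 0.0497]), array([0.0187, 0.0239]), 86.59)
bar z at -0.115 0.0464 262
bar z at -0.1 0.0475 129
bar z at -0.03 0.0476 99
bar z at -0.01 0.0465 255
```

View pics/fin_w.png

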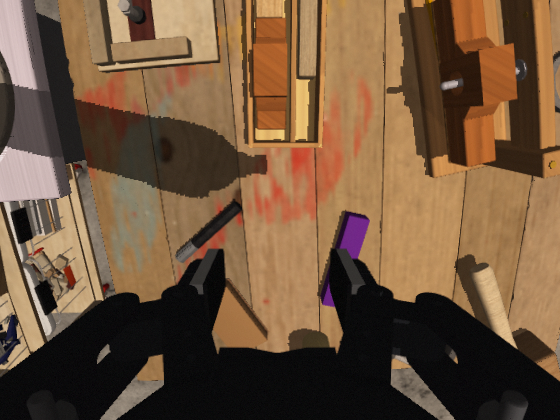

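View pics/fin_s.png

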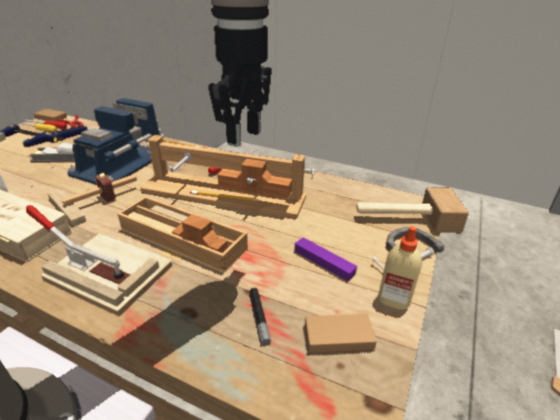

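play_rows([
  [-1,-0.003,0.04,-0.04,0],
  [-1,-0.003,0.0695,-0.08,0],
  [-1,-0.003,0.0695,-0.12,0],
  [-1,-0.003,0.0695,-0.16,0],
  [-1,-0.003,0.0695,-0.19,0],
  [-1,-0.003,0.0695,-0.205,0],
  [-1,-0.003,0.0695,-0.215,0],
  [-1,-0.003,0.0695,-0.215,0],
  [-1,-0.003,0.0695,-0.215,0],
])

```text
clock: 18.1
tcp_pos: [0.4598, -0.0728, 0.0728]
orientation: [0.045, 1.57, -0.045]
contact_force: [0.0, -0.2, -0.1]
grip_width: -0.0
```

Run:
```python
from fit import *
o=r.get_obs();g=r.grab_frame("wrist"); cv2.imwrite("pics/nudge.png",g["pixels"])
P,uv=cloud(g,o); a=np.radians(-3.26)
def loc(p): d=p[...,:2]-[.4656,.0409]; return np.stack([d@[np.cos(a),np.sin(a)],d@[-np.sin(a),np.cos(a)]],-1)
L=np.c_[loc(P),P[:,2]]
print(o["clock"],o["tcp_pos"],loc(o["tcp_pos"]),o["grip_width"],o["contact_force"])
q=L[(abs(L[:,0])<.012)&(abs(L[:,1])<.12)&(abs(L[:,2]-.0825)<.002)]; print("pad",np.percentile(q[:,1],[1,99]))
q=L[(abs(L[:,0])<.012)&(abs(L[:,1])<.06)&(abs(L[:,2]-.046)<.002)]; print("bar",np.percentile(q[:,1],[1,99]))
q=L[(abs(L[:,0])<.012)&(abs(L[:,1])<.06)&(abs(L[:,2]-.030)<.002)]; print("pine",np.percentile(q[:,1],[1,99]))
```

```text
18.1 [ 0.45979631 -0.07280661  0.0728038 ] [ 0.00067186 -0.11385264] -8.099668490384731e-06 [ 0.02832001 -0.16582362 -0.0752096 ]
pad [-0.10617783 -0.04054229]
bar [-0.02705717 -0.00556845]
pine [-0.00036482  0.0149326 ]
```

View pics/nudge.png

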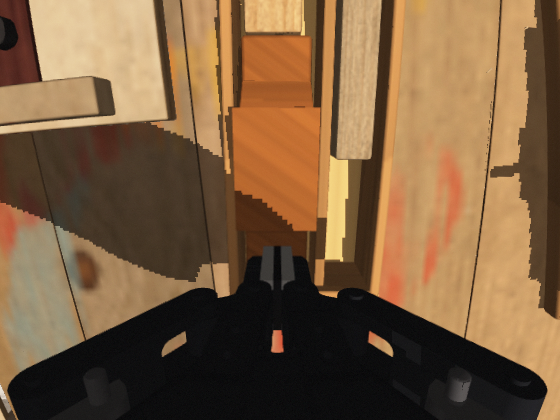

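play_rows([
  [-1,0.0003,0.006,0,0],
  [-1,0.0006,0.01,0,0],
  [-1,0.0007,0.012,0,0],
  [-1,0.0008,0.013,0,0],
  [-1,0.0008,0.014,0,0],
  [-1,0.0009,0.015,0,0],
  [-1,0.0009,0.015,0,0],
])

```text
clock: 18.85
tcp_pos: [0.4604, -0.0584, 0.0724]
orientation: [0.046, 1.57, -0.046]
contact_force: [-0.6, -1.0, 0.5]
grip_width: -0.0
```

```bash
cat > n.py <<'E'
from fit import *
o=r.get_obs();g=r.grab_frame("wrist"); cv2.imwrite("pics/nudge2.png",g["pixels"])
P,uv=cloud(g,o); a=np.radians(-3.26)
def loc(p): d=p[...,:2]-[.4656,.0409]; return np.stack([d@[np.cos(a),np.sin(a)],d@[-np.sin(a),np.cos(a)]],-1)
L=np.c_[loc(P),P[:,2]]
print(o["clock"],o["tcp_pos"],loc(o["tcp_pos"]),o["contact_force"])
q=L[(abs(L[:,0])<.012)&(abs(L[:,1])<.12)&(abs(L[:,2]-.0825)<.002)]; print("pad",np.percentile(q[:,1],[99]),np.median(q[:,2]))
q=L[(abs(L[:,0])<.012)&(abs(L[:,1])<.06)&(abs(L[:,2]-.046)<.002)]; print("bar",np.percentile(q[:,1],[1,99]),np.median(q[:,2]))
q=L[(abs(L[:,0])<.012)&(abs(L[:,1])<.06)&(abs(L[:,2]-.030)<.002)]; print("pine",np.percentile(q[:,1],[1,99]))
E
python3 n.py
```

```text
18.85 [ 0.4604143  -0.05840225  0.07243106] [ 0.00046972 -0.09943645] [-0.58606093 -1.01821157  0.51261828]
pad [-0.03856348] 0.08250480288439425
bar [-0.02517143 -0.00383486] 0.04651007400640367
pine [-0.00036682  0.02919844]
```

Moved 2 mm, still flat. About 3 mm remains; continue.

play_rows([
  [-1,0.0001,0.001,0,0],
  [-1,0.0001,0.002,0,0],
  [-1,0.0001,0.0025,0,0],
  [-1,0.0001,0.0025,0,0],
])

```text
clock: 19.3
tcp_pos: [0.4604, -0.0558, 0.0724]
orientation: [0.046, 1.57, -0.046]
contact_force: [0.8, -2.0, 1.5]
grip_width: -0.0004
```

```bash
python3 n.py
```

```text
19.3 [ 0.46044914 -0.05576928  0.07237521] [ 0.00035477 -0.09680576] [ 0.84393201 -2.02554984  1.53825218]
pad [-0.03593037] 0.0825119658013188
bar [-0.0226368  -0.00119258] 0.046502415274593145
pine [0.0019039  0.03173806]
```

play_rows([
  [-1,0,0.0005,0,0],
  [-1,0.0001,0.001,0,0],
  [-1,0.0001,0.001,0,0],
])

```text
clock: 19.65
tcp_pos: [0.4606, -0.0556, 0.0725]
orientation: [0.045, 1.57, -0.047]
contact_force: [-0.6, -6.2, 2.8]
grip_width: -0.0
```

Touching (6 N). Back off, rise, and check.

play_rows([
  [-1,-0.0003,-0.006,0,0],
  [-1,-0.0006,-0.012,0,0],
  [-1,-0.0006,-0.012,0.04,0],
  [-1,-0.0006,-0.012,0.09,0],
  [-1,-0.0006,-0.012,0.14,0],
  [-1,-0.0006,-0.012,0.19,0],
  [-1,0.0,-0.04,0.24,0],
  [-1,0.0,-0.04,0.26,0],
  [-1,0.0,-0.04,0.26,0],
  [-1,0.0,-0.04,0.26,0],
])

```text
clock: 20.65
tcp_pos: [0.4602, -0.0943, 0.3322]
orientation: [0.046, 1.57, -0.044]
contact_force: [0.1, 0.1, -0.1]
grip_width: 0.0
```

Run:
```python
from fit import *
o=r.get_obs();g=r.grab_frame("wrist"); cv2.imwrite("pics/fin2_w.png",g["pixels"])
s=r.grab_frame("top"); cv2.imwrite("pics/fin2_t.png",s["pixels"])
P,uv=cloud(g,o); a=np.radians(-3.26);d=P[:,:2]-[.4656,.0409]; L=np.c_[d@[np.cos(a),np.sin(a)],d@[-np.sin(a),np.cos(a)],P[:,2]]
print(o["clock"],o["tcp_pos"])
I=(abs(L[:,0])<.0195)&(abs(L[:,1])<.139)
for nm,z in [("pad .082",.082),("bar .046",.046),("pine .030",.030)]:
    m=I&(abs(L[:,2]-z)<.003)&((L[:,1]<.005) if z>.04 else (L[:,1]>-.02)&(abs(L[:,0])<.013)); q=L[m]
    print(nm,len(q),np.median(q[:,2]).round(4),np.percentile(q[:,:2],[1,99],axis=0).round(4).tolist(),rect(P[m]))
Pt,_=cloud(s); d=Pt[:,:2]-[.4656,.0409]; L=np.c_[d@[np.cos(a),np.sin(a)],d@[-np.sin(a),np.cos(a)],Pt[:,2]]
q=L[(abs(L[:,0])<.01)&(L[:,1]>-.02)&(L[:,1]<.16)&(abs(L[:,2]-.03)<.004)]; print("pine from top y",np.percentile(q[:,1],[1,99]),len(q))
```

```text
20.65 [ 0.46022033 -0.09433453  0.33216867]
pad .082 1244 0.0825 [[-0.0176, -0.0851], [0.0156, -0.0358]] (array([ 0.4613, -0.0194]), array([0.0333, 0.0498]), -3.84)
bar .046 917 0.0466 [[-0.0173, -0.1197], [0.0154, -0.0015]] (array([ 0.4607, -0.0195]), array([0.0335, 0.1187]), -3.6)
pine .030 1354 0.0306 [[-0.0126, 0.0022], [0.0119, 0.0821]] (array([0.4677, 0.0832]), array([0.0247, 0.0808]), -3.46)
pine from top y [0.09505273 0.13977848] 146
```

View pics/fin2_w.png

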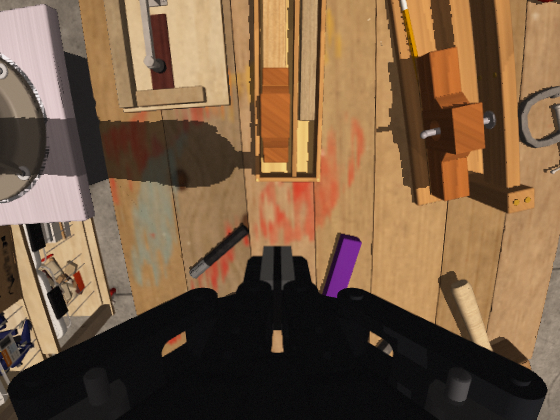

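View pics/fin2_t.png

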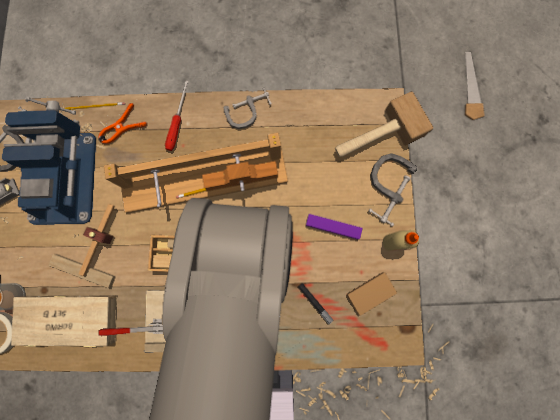

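```bash
python3 -c "
from bench import r
print(r.hand_in())"
```

```text
the job is handed in; nothing more can be done
None
```

The tray is ready and I handed the job in at about 21 s of the 56 s. hand_in gave no verdict.

- **Pine caul:** I pushed it along the wide lane with closed fingers until it met the +y end, which showed as about 5 N. It stayed on the lane floor throughout. The top camera last put its far end within 1 mm of the end wall.
- **Short caul:** I gripped it by its pad and raised it about 13 mm. I then drew it along the rod past the tip with no drag felt (about 2 N of force, mostly its weight). It went down cork face first in the freed space.
- **Closing the gap:** The first placing left about 5 mm to the pine caul, so I nudged the short caul until they met, at about 6 N.

**Last checks:**
- The short caul is flat: its pad top is at 82.5 mm (82 expected) and its bar top at 46.6 mm (46 expected).
- It is aligned with the lane to within about 0.5° and sits at the pine caul's end, with a gap of about 1 mm or less.
- The last pictures show the longer caul still on its hook, the bottle upright and the gripper clear of everything.

**Small disagreements:**
- Setting the caul down peaked at about 13 N for a moment before I eased off.
- TCP readings scattered by 1–2 mm, so I took the final positions from camera depth.
- In the last wrist view the short caul hides the pine caul's near end, so I judged that joint by the touch force and the earlier view.

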